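Set the speed dial and hold the paint mixer ready over the bowl

ROBOT

A 7-joint arm with a two-finger parallel gripper is mounted at the origin on the work surface; the furniture and walls round the work are solid. World frame = base frame: x ahead of the robot, y to its left, z up, the work surface at z = 0. Lengths are in mm, angles in rad, forces in N, time in s.
With the tool pointing down it reaches from about 400 to 875 mm from the base axis. Payload 19.3 kg.
Tool frame: the origin (TCP) lies at the very end of the fingers, on their centre line; the grasp point (between the pads) lies 19 mm behind it (grip_point_offset is the z of the grasp point in the tool frame, in mm); z points along the fingers, x is the direction in which the jaws open and shut, and the axes are right-handed (so a half turn about z gives the same grasp; the last joint's range is limited). The gripper opens to 85 mm and grips with 20 to 120 N. Pads are 22 mm wide; open, the fingers measure 114 mm over their backs; the gripper's body (76 mm by 85 mm) begins 54 mm behind the grasp point. The pads swing forward as they close: fully open they stand 13 mm farther back than shut.
Start: joints at [1.15, 0.521, -0.036, 1.599, 0.021, 1.021, -0.113], TCP at [214.753, -586.938, 231.291] pointing down, gripper open.
Joint ranges: [-2.91, 2.91], [-0.3, 2.13], [-1.5, 1.42], [0.17, 2.43], [-1.26, 4.41], [0.16, 1.93], [-2.52, 2.52]. Speed limits (rad/s): [1.89, 1.89, 2.39, 2.39, 3.01, 3.01, 3.01].

INTERFACE

Orientations are given as a 3x3 rotation matrix whose columns are the frame's x, y, z axes.
In Python, from workcell import movep, movel, goto_joints, open_gripper, clamp, wait, inverse_kinematics, read_state, camera, PlanningError, finish_job, grip_point_offset gives the robot as it stands. Calls block until the motion is done:
- movep(position, orientation): joint-space move of the TCP to a pose.
- movel(position, frame=None, max_speed=150, guard=None): straight line of the TCP; frame=None keeps the orientation; max_speed is the mean speed in mm/s. With guard (N) it stops when the force on the tool has changed by that much, and returns True; else False.
- goto_joints(angles): joint-space move.
- open_gripper() and clamp(): open the fingers fully, or close them until they stop; the grip force is fixed at half the most.
- wait(seconds).
- inverse_kinematics(position, orientation): joint angles nearest the present ones, or None.
- read_state(): the state.
- camera(name): name is "scene" or "top" or "wrist"; returns a dict with "image" (420x560x3 uint8, blue, green, red), "range_z" (420x560 float32, mm along the optical axis (not along the pixel's ray), 0 where there is no reading), "fx", "fy", "cx", "cy" (pixels), "cam_to_world" (4x4, takes a point from camera to world coordinates). Camera axes: x right, y up, looking along -z (the intrinsics and any distortion apply to the point x, -y, -z); pixel columns grow to the right and rows downward; lengths in mm; the calibration is good to about 2 mm. A picture is of the moment at which its call begins.
A pose or a line that the arm cannot do raises PlanningError and nothing moves.
- finish_job(): hands the job in, once; it reports no verdict.
The state is a dict: "time": time; "qpos": joint angles; "qvel": joint speeds; "joint_efforts": joint torques, N m; "eef_pos": TCP position; "tool_rot": TCP orientation; "ft_force": force on the tool from outside, world axes, zero at the start; "torque": the same for the moment, N m; "finger_gap": finger opening in mm.
Only numpy, scipy, OpenCV 4.12 (cv2) and the standard library are available. Lean on these libraries where they do the work, as an engineer would, in place of code of your own. Each camera call takes 0.05 s, during which the arm holds its last target.

TASK

Have the little battery paint mixer ready over the mixing bowl, so that I can pour the colours in beside it. While it still stands in its bench stand, turn the dial on top of it to the two-dot mark so that it clicks in; then draw the mixer straight up out of the stand and finish holding it still in the gripper, slanted at about 45 degrees with the paddle end down, the paddle over the middle of the bowl and a few centimetres above its rim. Do not let go of it or dip it into the bowl, and leave the bowl, tins and pots standing where they are.

Things in the scene. Friction and masses are not known exactly. Their poses are not given: they have to be found in the camera images.
- stand: bench stand, fixed: round grey foot 120 mm across with a drip dish, a steel column on its +x side and a 52 mm square collar, 32 mm thick, its top 132 mm above the table, with a square hole 37 mm wide straight through. Origin on the table under the hole's axis; the hole's sides lie along the stand's x and y
- mixer_handle (a point): grasp point of the mixer's black handle (40 mm square), on its axis, 25 mm below the handle's flat top: 167 mm above the paddle's underside, so 187 mm above the table at the start; x and y square to the handle's flats, z up the mixer's axis to the dial end. The shank has 1.5 mm of play all round in the hole
- mixer_paddle (a point): middle of the mixer's paddle, on the mixer's axis 160 mm below mixer_handle; z along the mixer's axis to the dial end
- dial_wing (a point): the dial's finger wing, on the mixer's axis, 12 mm above the handle's flat top: an upright bar 28 mm long, 9 mm thick, reaching from 3 to 20 mm above the handle's top, on a round 29 mm skirt. Its x axis runs along the bar, toward the end with the white pointer line; z along the mixer's axis, up. Turns with the dial
- dial (a joint): dial angle (rad), growing clockwise from above. Four sprung click stops 0.7 rad apart, white marks round the dial: 0 off (short bar), 0.7 one dot, 1.4 two dots, 2.1 three dots; end stops just past 0 and 2.1. It slips into the nearest stop when let go; under 0.2 N m turns it. The two-dot mark lies 0.35 rad clockwise from the mixer's -x. Starts between off and one dot
- bowl: the same bowl; origin at the centre of its underside, on the table
- bowl_rim (a point): centre of the rim of the white plastic mixing bowl (169 mm across at the rim, 52 mm high, empty, loose, 90 g), level with the rim. It stands on the table; its inner floor is 7 mm above the table
- tin_yellow: lidded tin with a yellow top, 88 mm across, 79 mm high, loose; origin at the centre of its underside; leave it
- tin_navy: lidded tin with a dark blue top, 84 mm across, 75 mm high, loose; origin at the centre of its underside; leave it
- pot_black: screw-top colour pot with a black lid, 59 mm across, 58 mm high, loose; origin at the centre of its underside; leave it
- pot_red: screw-top colour pot with a red lid, 61 mm across, 70 mm high, loose; origin at the centre of its underside; leave it
- mixer: the mixer, 160 g, upright in the stand at the start. Origin: centre of the paddle's underside, 20 mm above the table; z up its axis to the dial. Upward from there: paddle 25 mm across (0-14 mm), thin shaft, nose, grey 34 mm square shank in the hole (75-112), black 40 mm square handle (112-192) whose shoulder rests on the collar, dial (192-212). Must rise 115 mm to clear the collar

How it is judged:
By the outcome, as a careful person would: the job done as asked, in the order asked, and still so for the second after the job is handed in, while the arm keeps its last pose, push and grip.
It also fails if it takes over 64 s, if anything falls off the work surface, if the arm or the gripper's body presses on something with over 40 N, if the wrist force passes 120 N, or if a joint passes its speed limit or range.

## Working session

There is one attempt and no reset: what is moved stays moved. The work goes in short steps, each a Python script; the robot and the scene stay as the last script left them, time stands still between calls to the robot, and variables do not carry over. Pictures are saved under pics/ and viewed, and the job is handed in when it is done.

```bash
ls; mkdir -p pics; python3 - <<'E'
from workcell import *
import cv2,numpy as np
s=read_state();print(s['time'],s['eef_pos'],s['tool_rot'],s['finger_gap'],grip_point_offset)
for n in ['scene','top','wrist']:
    c=camera(n);cv2.imwrite(f'pics/{n}0.png',c['image']);np.savez(f'pics/{n}0.npz',**{k:v for k,v in c.items()})
    print(n,c['fx'],c['fy'],c['cx'],c['cy'],np.round(c['cam_to_world'],3).tolist(),[k for k in c])
E
```

```text
pics
0.0 [ 214.64230061 -586.60782266  230.70326586] [[ 3.43688578e-01 -9.39083565e-01 -4.68531026e-04]
 [-9.39082930e-01 -3.43688891e-01  1.09404448e-03]
 [-1.18842810e-03  6.39788970e-05 -9.99999292e-01]] 85.30395533879245 -18.700000000000003
scene 442.8518011994739 442.8518011994739 281.4801394864614 209.60978949484883 [[-0.819, 0.329, -0.471, 21.912], [-0.574, -0.485, 0.66, 590.981], [-0.011, 0.811, 0.586, 722.425], [0.0, 0.0, 0.0, 1.0]] ['image', 'range_z', 'fx', 'fy', 'cx', 'cy', 'cam_to_world']
top 539.6682388602783 539.6682388602783 277.7746354120294 206.66354754013292 [[-0.027, 0.989, -0.146, 343.027], [-0.999, -0.029, -0.012, -56.009], [-0.016, 0.146, 0.989, 1252.356], [0.0, 0.0, 0.0, 1.0]] ['image', 'range_z', 'fx', 'fy', 'cx', 'cy', 'cam_to_world']
wrist 357.80052303613417 357.80052303613417 287.1624167918901 213.17116290079014 [[0.343, 0.89, 0.3, 292.264], [-0.939, 0.325, 0.109, -558.234], [-0.0, -0.319, 0.948, 373.65], [0.0, 0.0, 0.0, 1.0]] ['image', 'range_z', 'fx', 'fy', 'cx', 'cy', 'cam_to_world']
```

View pics/scene0.png

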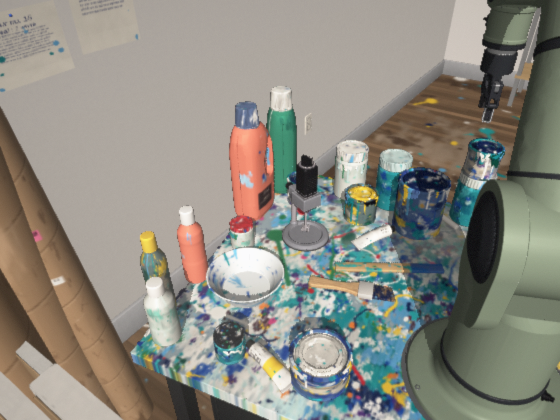

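View pics/top0.png

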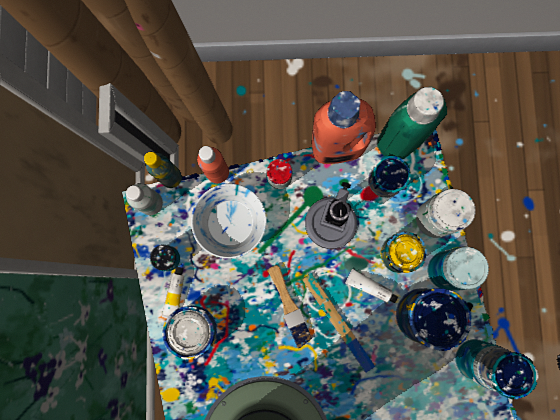

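View pics/wrist0.png

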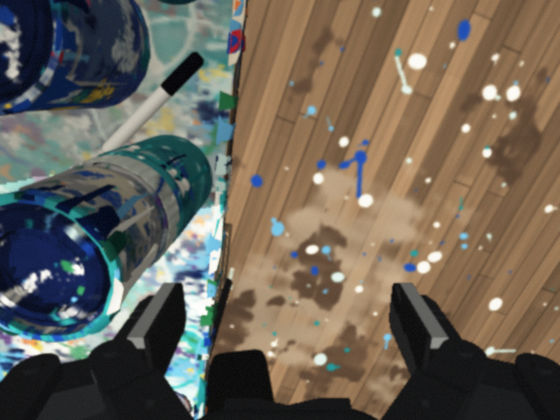

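The top view shows the mixer at about (338,212) and the bowl at about (229,220). The orange bottle, red pot and navy tin stand behind the stand. I'll measure those next.

```bash
cat > h.py <<'E'
from workcell import *
import cv2,numpy as np
def load(n): return dict(np.load(f'pics/{n}.npz'))
def ray(c,u,v):
    d=np.array([(u-c['cx'])/c['fx'],-(v-c['cy'])/c['fy'],-1.]); M=np.array(c['cam_to_world'])
    return M[:3,3],M[:3,:3]@d
def onplane(c,u,v,z):
    o,d=ray(c,u,v); return o+d*(z-o[2])/d[2]
def proj(c,p):
    M=np.array(c['cam_to_world']);q=M[:3,:3].T@(np.array(p)-M[:3,3])
    return float(c['cx']+c['fx']*q[0]/-q[2]),float(c['cy']-c['fy']*q[1]/-q[2])
def cloud(c):
    r=c['range_z'];v,u=np.indices(r.shape)
    P=np.stack([(u-c['cx'])/c['fx']*r,-(v-c['cy'])/c['fy']*r,-r],-1);M=np.array(c['cam_to_world'])
    return P@M[:3,:3].T+M[:3,3]
def snap(n,tag):
    c=camera(n);cv2.imwrite(f'pics/{n}{tag}.png',c['image']);np.savez(f'pics/{n}{tag}.npz',**c);return c
E
python3 - <<'E'
from h import *
c=load('top0');im=c['image']
cv2.imwrite('pics/t_mix.png',cv2.resize(im[170:260,290:390],None,fx=6,fy=6,interpolation=cv2.INTER_CUBIC))
c2=load('scene0')
cv2.imwrite('pics/s_mix.png',cv2.resize(c2['image'][140:260,255:355],None,fx=5,fy=5,interpolation=cv2.INTER_CUBIC))
P=cloud(c)
for n,(u,v) in dict(mix=(338,212),bowl=(229,220),orange=(345,108),green=(427,100),navy=(388,173),red=(279,173),yellow=(405,250),black=(164,257),lcan=(190,330),w1=(450,212),w2=(465,265),bigblue=(436,315),corn=(515,372),b1=(137,195),b2=(156,160),b3=(208,155)).items():
    p=P[v-3:v+4,u-3:u+4].reshape(-1,3);print(n,np.round(np.median(p,0)))
# bowl rim by cloud
m=(np.abs(P[...,2]-50)<5);mm=np.zeros(m.shape,np.uint8);mm[170:270,180:275]=m[170:270,180:275]
pts=P[mm>0][:,:2]
A=np.c_[2*pts,np.ones(len(pts))];x=np.linalg.lstsq(A,(pts**2).sum(1),rcond=None)[0];print('rim',x[:2],np.sqrt(x[2]+x[:2]@x[:2]),len(pts))
# collar & handle
sub=P[185:245,305:365].reshape(-1,3)
for lo,hi in[(126,136),(205,216),(217,240)]:
    q=sub[(sub[:,2]>lo)&(sub[:,2]<hi)];print(lo,len(q),q.min(0).round(),q.max(0).round(),np.median(q,0).round(1))
    
E
```

```text
mix [ 481. -158.  231.]
bowl [499.  73.   9.]
orange [ 659. -171.  312.]
green [ 673. -323.  301.]
navy [ 587. -289.   68.]
red [594. -46.  69.]
yellow [ 414. -316.   73.]
black [415. 213.  58.]
lcan [255. 156.  57.]
w1 [ 485. -396.  149.]
w2 [ 376. -418.  150.]
bigblue [ 278. -356.  137.]
corn [ 174. -475.  210.]
b1 [539. 250. 150.]
b2 [601. 199. 198.]
b3 [610.  95. 190.]
rim [496.40101221  69.50552631] 79.9827693392809 953
126 251 [ 455. -194.  126.] [ 552. -130.  136.] [ 490.2 -166.5  131. ]
205 235 [ 464. -184.  205.] [ 510. -139.  216.] [ 482.4 -157.2  212.7]
217 146 [ 473. -177.  217.] [ 504. -146.  237.] [ 486.3 -161.7  226.5]
```

View pics/t_mix.png

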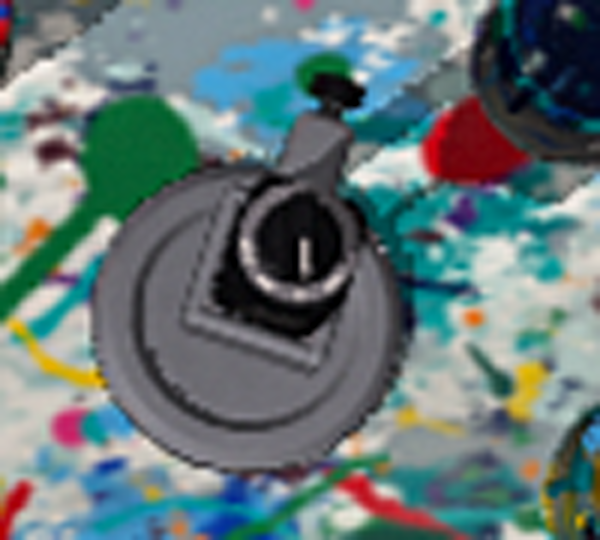

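View pics/s_mix.png

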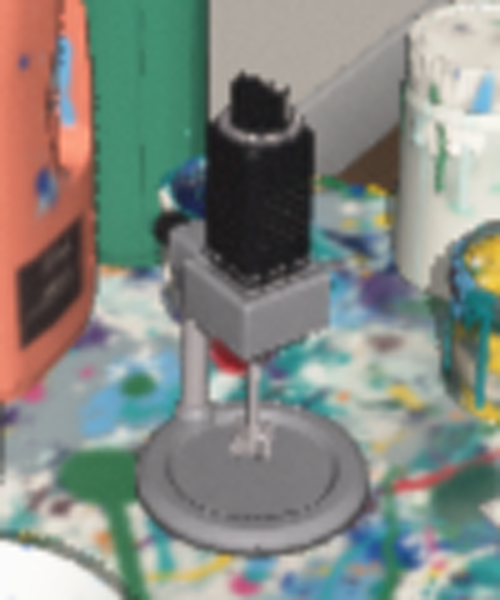

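The crop shows the stand column at upper right, so the stand's yaw is about -15 to -20°. The pointer line points toward world -x. Next I'll hover the wrist camera over the dial to measure it more precisely, checking reach first.

```bash
cat >> h.py <<'E'
def down(yaw): # tool x axis at yaw in world, z down
    c,s=np.cos(yaw),np.sin(yaw); return np.array([[c,s,0],[s,-c,0],[0,0,-1.]])
E
python3 - <<'E'
from h import *
for d in range(-180,180,20):
    for z in (217,330):
        q=inverse_kinematics([483,-160,z],down(np.radians(d)));print(d,z,None if q is None else np.round(q,2))
E
```

```text
-180 217 [-0.44  0.51  0.9   1.95 -0.5   0.93 -2.43]
-180 330 [-0.6   0.41  1.1   1.8  -0.39  1.17 -2.51]
-160 217 [ 0.07  0.36  0.17  1.92 -0.08  0.86 -2.51]
-160 330 [-0.06  0.24  0.32  1.78 -0.08  1.13 -2.5 ]
-140 217 [ 0.16  0.36  0.05  1.92 -0.02  0.87 -2.22]
-140 330 [ 0.23  0.24 -0.03  1.77  0.01  1.14 -2.25]
-120 217 [ 0.22  0.36 -0.02  1.92  0.01  0.87 -1.9 ]
-120 330 [ 0.28  0.24 -0.1   1.77  0.02  1.14 -1.92]
-100 217 [ 0.29  0.36 -0.11  1.91  0.05  0.87 -1.59]
-100 330 [ 0.34  0.24 -0.16  1.76  0.04  1.14 -1.59]
-80 217 [ 0.37  0.36 -0.21  1.91  0.1   0.88 -1.29]
-80 330 [ 0.4   0.25 -0.25  1.76  0.06  1.14 -1.26]
-60 217 [ 0.43  0.37 -0.29  1.91  0.13  0.89 -0.97]
-60 330 [ 0.45  0.25 -0.3   1.76  0.08  1.15 -0.93]
-40 217 [ 0.49  0.37 -0.36  1.9   0.17  0.89 -0.66]
-40 330 [ 0.51  0.25 -0.37  1.76  0.1   1.15 -0.6 ]
-20 217 [ 0.54  0.38 -0.43  1.9   0.2   0.9  -0.34]
-20 330 [ 0.56  0.26 -0.44  1.75  0.12  1.15 -0.27]
0 217 [ 0.6   0.39 -0.51  1.9   0.24  0.91 -0.03]
0 330 [ 0.62  0.27 -0.51  1.75  0.14  1.16  0.06]
20 217 [ 0.65  0.4  -0.58  1.9   0.28  0.92  0.29]
20 330 [ 0.67  0.28 -0.59  1.75  0.17  1.17  0.39]
40 217 [ 0.69  0.41 -0.63  1.89  0.3   0.93  0.61]
40 330 [ 0.7   0.28 -0.63  1.75  0.18  1.17  0.72]
60 217 [ 0.72  0.42 -0.68  1.89  0.32  0.94  0.94]
60 330 [ 0.75  0.3  -0.69  1.74  0.2   1.17  1.05]
80 217 [ 0.77  0.44 -0.75  1.89  0.36  0.95  1.25]
80 330 [ 0.81  0.31 -0.77  1.74  0.23  1.18  1.37]
100 217 [ 0.83  0.46 -0.82  1.89  0.41  0.97  1.56]
100 330 [ 0.86  0.32 -0.83  1.74  0.26  1.19  1.7 ]
120 217 [ 1.08  0.66 -1.27  1.88  0.69  1.15  1.65]
120 330 [ 1.12  0.48 -1.27  1.73  0.47  1.29  1.84]
140 217 [ 1.08  0.66 -1.27  1.88  0.69  1.15  2.  ]
140 330 [ 1.12  0.48 -1.27  1.73  0.47  1.29  2.19]
160 217 [-0.59  0.7   1.23  1.95 -0.77  1.07 -2.51]
160 330 [ 1.17  0.57 -1.42  1.73  0.58  1.36  2.44]
```

```bash
python3 - <<'E'
from h import *
movel([214.6,-586.6,345],max_speed=250)
movep([483,-160,345],down(np.radians(80)))
c=snap('wrist','1');s=read_state();print(s['time'],s['eef_pos'].round(1) if hasattr(s['eef_pos'],'round') else s['eef_pos'])
print(proj(c,[483,-160,212]),proj(c,[483,-160,232]))
u,v=map(int,proj(c,[483,-160,212]))
y0=max(v-60,0);cr=c['image'][y0:v+60,u-70:u+70];print(u-70,y0)
cv2.imwrite('pics/w1c.png',cv2.resize(cr,None,fx=5,fy=5,interpolation=cv2.INTER_CUBIC))
E
```

```text
2.6417 [ 482.8 -160.8  344.8]
(287.99641149798776, 200.19713971313098) (288.0329188562836, 207.7693395943695)
217 140
```

View pics/wrist1.png

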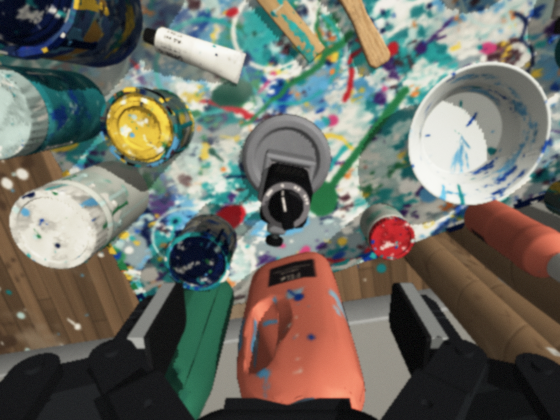

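View pics/w1c.png

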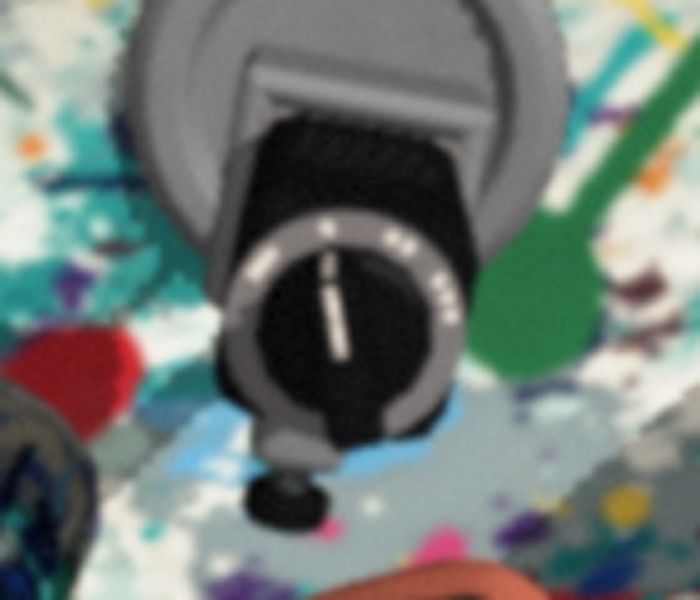

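The wrist crop shows the marks clearly (crop pixels): off bar (262,262), one dot (327,228), two dots (402,240), three dots (445,298). The pointer line runs from (327,262) to (341,358). I'll refine these with masks and project them to world.

```bash
python3 - <<'E'
from h import *
c=load('wrist1');im=c['image'];g=im.min(2)
sub=g[140:260,217:357]
big=cv2.resize(sub,None,fx=5,fy=5,interpolation=cv2.INTER_CUBIC)
m=(big>150).astype(np.uint8);n,l,st,ce=cv2.connectedComponentsWithStats(m)
def px(x,y): return 217+(x+.5)/5-.5,140+(y+.5)/5-.5
for i in range(1,n):
    x,y=ce[i]
    if 210<x<480 and 200<y<430 and st[i,4]>40: print('blob',ce[i].round(),st[i,4],onplane(c,*px(x,y),213).round(1),onplane(c,*px(x,y),232).round(1))
M=dict(off=(262,262),one=(327,228),two=(402,240),three=(445,298))
W={k:onplane(c,*px(*p),212.7)[:2] for k,p in M.items()}
for k in W: print(k,W[k].round(1))
# centre from known spacing: c + r*(cos(a-0.7k)..)
from scipy.optimize import least_squares
ks=list(W)
f=lambda p: np.concatenate([W[k]-p[:2]-p[2]*np.array([np.cos(p[3]-.7*i),np.sin(p[3]-.7*i)]) for i,k in enumerate(ks)])
r=least_squares(f,[483,-160,16,-2.5]);print(r.x.round(2),f(r.x).round(1))
yaw2=r.x[3]-1.4; print('two dot dir deg',np.degrees(yaw2),'mixer yaw',np.degrees(yaw2+.35)-180)
a=onplane(c,*px(327,262),232);b=onplane(c,*px(341,358),232);d=(a-b)[:2];print('line',a.round(1),b.round(1),np.degrees(np.arctan2(d[1],d[0])))
# collar front edge top z132
p=onplane(c,*px(258,68),132);q=onplane(c,*px(490,105),132);print('collar corners',p.round(1),q.round(1),np.degrees(np.arctan2(*(q-p)[1::-1])), np.linalg.norm(q-p))
# top view: ring centre & bits
t=load('top0');ti=t['image']
tp=lambda x,y:(290+(x+.5)/6-.5,170+(y+.5)/6-.5)
print('top ring c',onplane(t,*tp(299,240),213).round(1),'line',onplane(t,*tp(305,240),232).round(1),onplane(t,*tp(306,276),232).round(1))
print('top collar',[onplane(t,*tp(*p),132).round(1) for p in((187,320),(316,366))])
E
```

```text
blob [327. 228.] 261 [ 469.7 -162.4  213. ] [ 465.1 -161.3  232. ]
blob [400. 242.] 561 [ 474.  -151.5  213. ] [ 469.1 -151.1  232. ]
blob [262. 264.] 665 [ 473.6 -173.7  213. ] [ 468.7 -171.8  232. ]
blob [445. 298.] 797 [ 484.3 -145.9  213. ] [ 478.7 -145.9  232. ]
blob [335. 321.] 593 [ 485.1 -163.9  213. ] [ 479.4 -162.7  232. ]
off [ 473.4 -173.6]
one [ 469.8 -162.5]
two [ 473.8 -151.1]
three [ 484.5 -146. ]
[ 486.91 -162.84   17.25   -2.47] [ 0.  -0.   0.1 -0.1 -0.2  0.3  0.  -0.2]
two dot dir deg -221.59183840632073 mixer yaw -381.5383155767419
line [ 470.2 -162.2  232. ] [ 485.2 -162.9  232. ] 177.59974929418527
collar corners [ 455.  -174.9  132. ] [ 470.4 -130.6  132. ] 70.76652438699242 46.82560780403327
top ring c [ 487.7 -162.9  213. ] line [ 485.  -162.8  232. ] [ 473.4 -162.7  232. ]
top collar [array([ 472. , -131.1,  132. ]), array([ 454.7, -175.2,  132. ])]
```

Mixer axis is about (487,-162.8) and yaw about -21.5°; the ring, top view and collar edges all agree. The pointer is already near 178°, which is the one-dot mark, and the two-dot direction is 138.4°. I'll check IK for the turn, the grasp and the final slant, and fix the bowl centre.

```bash
python3 - <<'E'
from h import *
from scipy.spatial.transform import Rotation as R
# bowl
t=load('top0');P=cloud(t)
im=t['image'];m=((im.min(2)>120)&(P[...,2]<62)&(P[...,2]>30)).astype(np.uint8)
k=np.zeros_like(m);k[175:265,185:272]=m[175:265,185:272]
def fit(pts):
    x=np.linalg.lstsq(np.c_[2*pts,np.ones(len(pts))],(pts**2).sum(1),rcond=None)[0];return x[:2],np.sqrt(x[2]+x[:2]@x[:2])
for n in('top0','wrist1'):
    c=load(n);Q=cloud(c);z=Q[...,2]
    s=(np.abs(z-52)<2.5)&(np.hypot(Q[...,0]-498,Q[...,1]-70)<100)
    p=Q[s][:,:2]
    for _ in range(5):
        ce,r=fit(p); 
        p=p[np.abs(np.hypot(*(p-ce).T)-r)<4] if len(p)>50 else p
    print(n,len(p),ce.round(1),r.round(1))
c=load('top0')
px=np.array([(192,220),(229,184),(266,220),(229,257)],float)
print([onplane(c,*q,52).round(0)[:2] for q in px])
g=-grip_point_offset
bowl=np.array([497,70.])
for ay,nm in((68.5,'y'),(-21.5,'x')):
  for sgn in (0,180):
    y=np.radians(ay+sgn); q=inverse_kinematics([487,-163,167],down(y))
    print(nm,sgn,None if q is None else np.round(q,2))
    R0=down(y)
    for phi in range(-180,180,30):
        f=np.radians(phi)
        for roll in (0,90,180,270):
            z=np.array([np.cos(f)*.7071,np.sin(f)*.7071,-.7071]);
            h=np.array([-np.sin(f),np.cos(f),0]);Rm=np.c_[h,np.cross(z,h),z]@R.from_euler('z',roll,degrees=True).as_matrix()
            pad=np.r_[bowl,102.];tcp=pad-z*(160-g)
            if ay==68.5 and sgn==0:
                q=inverse_kinematics(tcp,Rm)
                if q is not None: print(phi,roll,tcp.round(),np.round(q,2))
E
```

```text
top0 459 [493.4  71.1] 80.8
wrist1 2134 [493.  70.] 81.4
[array([496., 152.]), array([576.,  68.]), array([491., -14.]), array([411.,  70.])]
y 0 [ 0.66  0.49 -0.6   1.93  0.37  0.83  1.06]
-180 0 [597.  70. 202.] [-0.1   1.   -0.12  0.99 -0.05  1.93 -1.78]
-180 180 [597.  70. 202.] [-0.14  1.   -0.04  0.99 -0.1   1.93  1.4 ]
-180 270 [597.  70. 202.] [-0.23  1.01  0.17  1.   -0.21  1.93 -0.07]
-150 0 [584. 120. 202.] [-0.68  1.12  0.8   1.08 -0.34  1.89 -1.  ]
-150 90 [584. 120. 202.] [-0.72  1.17  0.94  1.08 -0.42  1.91 -2.49]
-150 180 [584. 120. 202.] [-0.26  0.98 -0.24  1.04  0.25  1.93  1.61]
-150 270 [584. 120. 202.] [-0.44  0.98  0.17  1.05  0.02  1.88  0.23]
-120 0 [547. 157. 202.] [-0.34  0.89 -0.44  1.28  0.55  1.82 -1.37]
-120 90 [547. 157. 202.] [-1.08  1.22  1.22  1.34 -0.42  1.66 -2.01]
-120 180 [547. 157. 202.] [-0.23  0.93 -0.66  1.28  0.66  1.9   1.67]
-120 270 [547. 157. 202.] [-0.24  0.93 -0.63  1.28  0.64  1.89  0.11]
-90 0 [497. 170. 202.] [-0.34  0.77 -0.67  1.64  0.81  1.69 -1.29]
-90 90 [497. 170. 202.] [-1.12  0.77  0.56  1.68  0.25  1.27 -2.32]
-90 180 [497.
[... 1067 characters left out ...]
-0.78]
120 0 [547. -17. 202.] [-0.29  1.04  1.01  1.52 -1.04  1.91 -1.69]
120 90 [547. -17. 202.] [ 0.69  0.9  -0.8   1.45 -0.08  1.41  2.1 ]
120 180 [547. -17. 202.] [ 0.61  0.85 -0.65  1.46 -0.17  1.41  0.62]
120 270 [547. -17. 202.] [ 0.38  0.78 -0.25  1.47 -0.41  1.45 -0.72]
150 0 [584.  20. 202.] [-0.23  1.    0.59  1.19 -0.65  1.89 -1.7 ]
150 90 [584.  20. 202.] [ 0.44  1.05 -0.87  1.13  0.17  1.78  2.27]
150 180 [584.  20. 202.] [ 0.39  1.01 -0.74  1.14  0.09  1.77  0.77]
150 270 [584.  20. 202.] [ 0.2   0.93 -0.31  1.15 -0.17  1.75 -0.58]
y 180 [-0.56  0.82  1.23  1.99 -0.92  1.04 -0.83]
x 0 [ 0.46  0.45 -0.33  1.94  0.2   0.78 -0.36]
x 180 [ 0.85  0.56 -0.87  1.92  0.54  0.91  2.47]
```

All poses are reachable. I'll use a slant leaning toward +y (phi=90, roll 180), since it's close to the grasp pose, and take the bowl centre as about (494,70). Next is gripping the wing.

```bash
python3 - <<'E'
from h import *
y=np.radians(88)
movep([487,-162.8,300],down(y));print(read_state()['time'])
print(movel([487,-162.8,219],max_speed=80,guard=10),read_state()['eef_pos'].round(1),read_state()['ft_force'].round(1))
snap('wrist','2')
clamp();s=read_state();print(s['time'],s['finger_gap'],s['ft_force'].round(1),s['torque'].round(2),s['eef_pos'].round(1))
snap('wrist','3');snap('scene','3')
c=load('scene3');cv2.imwrite('pics/s3.png',cv2.resize(c['image'][60:260,235:375],None,fx=4,fy=3,interpolation=cv2.INTER_CUBIC))
E
```

```text
2.9417
False [ 487.3 -162.8  219.5] [0.4 0.  0. ]
4.8417 6.9955552141914135 [-0.8 -0.4  4.3] [-0.08  0.25 -0.02] [ 487.  -162.9  219.2]
```

View pics/wrist3.png

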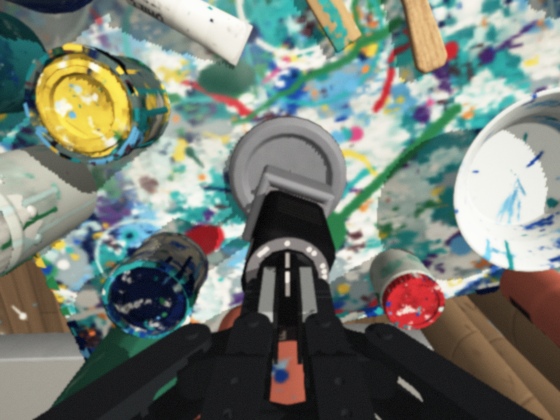

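View pics/s3.png

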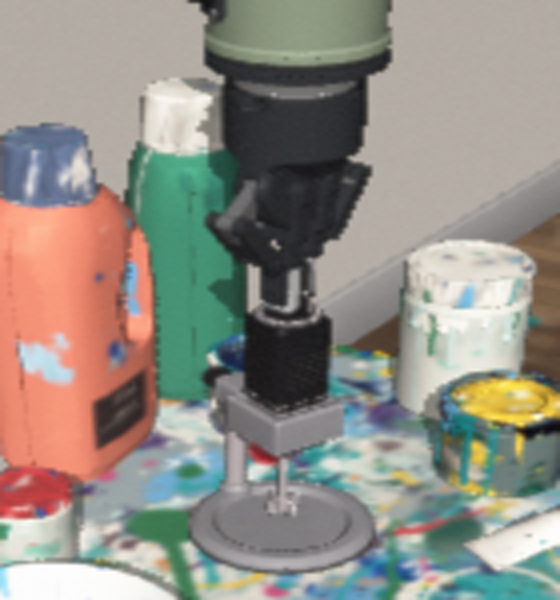

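The wing sits between the pads (pointer at about (288,260), at the one-dot mark). Now I'll turn it 40° clockwise.

```bash
python3 - <<'E'
from h import *
p=np.array([487,-162.8,219])
for d in (80,72,64,56,48.4):
    t=read_state()['time'];movel(p,down(np.radians(d)),max_speed=60);s=read_state();print(d,s['time']-t,s['finger_gap'].round(1),s['ft_force'].round(1),s['torque'].round(2),s['eef_pos'].round(1),np.degrees(np.arctan2(s['tool_rot'][1][0],s['tool_rot'][0][0])).round(1))
    if np.abs(s['ft_force']).max()>40: break
wait(.3)
snap('wrist','4')
E
```

```text
Traceback (most recent call last):
AttributeError: 'float' object has no attribute 'round'
```

```bash
python3 - <<'E'
from h import *
p=np.array([487,-162.8,219])
for d in (80,72,64,56,48.4):
    t=read_state()['time'];movel(p,down(np.radians(d)),max_speed=60);s=read_state();print(d,round(s['time']-t,2),round(s['finger_gap'],1),s['ft_force'].round(1),s['torque'].round(2),s['eef_pos'].round(1),np.degrees(np.arctan2(s['tool_rot'][1][0],s['tool_rot'][0][0])).round(1))
    if np.abs(s['ft_force']).max()>40: break
wait(.3)
snap('wrist','4')
E
```

```text
80 0.25 7.3 [-1.5 -1.2  6.6] [-0.15  0.38  0.02] [ 487.1 -162.9  219.2] 80.2
72 0.29 7.1 [-1.4 -1.7  4.3] [-0.26  0.32 -0.04] [ 487.1 -162.9  219.1] 72.1
64 0.29 7.2 [-1.3 -1.9  6.8] [-0.36  0.32 -0.01] [ 487.1 -162.9  219.2] 64.1
56 0.29 7.3 [-1.6 -0.5  5.7] [-0.37  0.38 -0.05] [ 487.1 -163.   219.2] 56.1
48.4 0.28 7.1 [-1.  -1.4  6.3] [-0.39  0.35 -0.03] [ 487.1 -163.   219.2] 48.5
```

View pics/wrist4.png

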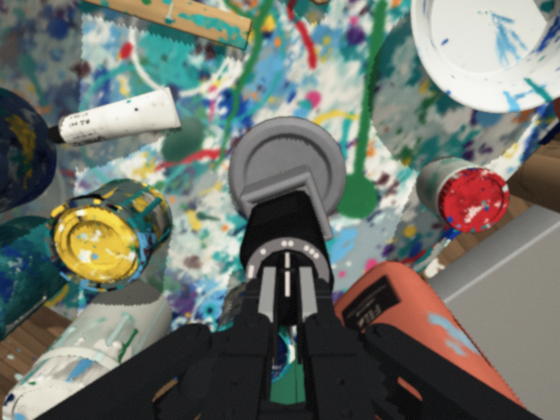

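The pointer now lines up with the two dots at (288,243). I'll release, rise and verify.

```bash
python3 - <<'E'
from h import *
open_gripper();movel([487,-162.8,310],max_speed=200)
movep([487,-162.8,330],down(np.radians(68.5)))
c=snap('wrist','5');print(read_state()['time'])
u,v=map(int,proj(c,[487,-163,212]));print(u,v)
cv2.imwrite('pics/w5c.png',cv2.resize(c['image'][v-60:v+60,u-70:u+70],None,fx=5,fy=5,interpolation=cv2.INTER_CUBIC))
E
```

```text
8.8167
286 206
```

View pics/w5c.png

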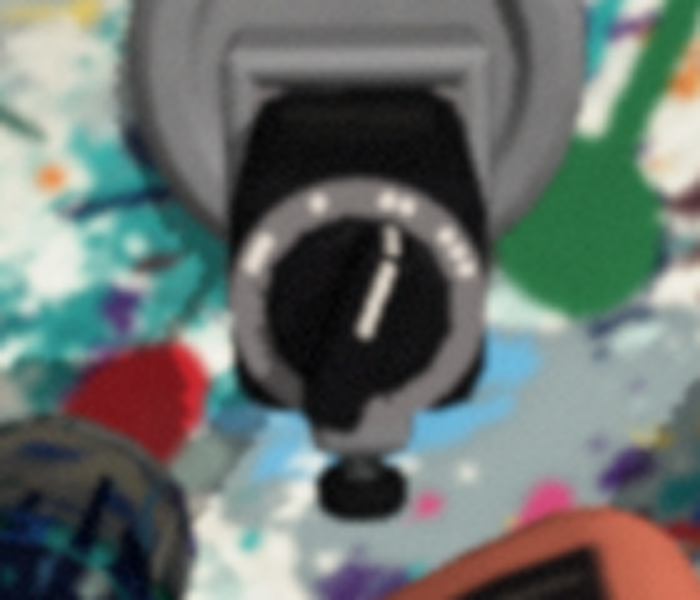

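The crop shows the pointer (365,335→392,235) ending at the two dots (395,203). The handle flats are square to the view at tool yaw 68.5°. Now I'll grasp the handle over the dial.

```bash
python3 - <<'E'
from h import *
D=down(np.radians(68.5))
print(movel([487,-162.8,167],D,max_speed=100,guard=10))
s=read_state();print(s['ft_force'].round(1),s['eef_pos'].round(1))
clamp();wait(.2);s=read_state();print(s['time'],s['finger_gap'],s['ft_force'].round(1),s['torque'].round(2),s['eef_pos'].round(1))
snap('wrist','6');snap('scene','6')
c=load('scene6');cv2.imwrite('pics/s6.png',cv2.resize(c['image'][60:260,235:375],None,fx=4,fy=3,interpolation=cv2.INTER_CUBIC))
E
```

```text
False
[-0.1 -0.2  0.4] [ 487.2 -162.9  167.4]
11.2833 39.20600723467057 [-1.  -0.7  5. ] [0.02 0.37 0.03] [ 487.  -162.9  167.2]
```

View pics/s6.png

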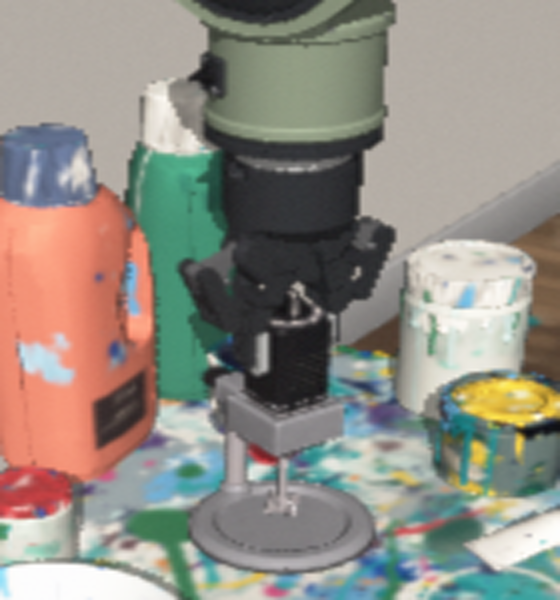

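View pics/wrist6.png

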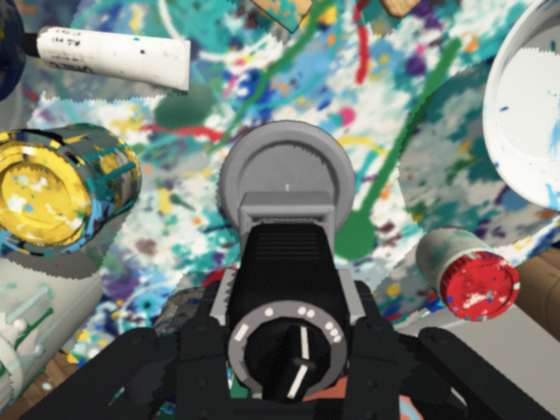

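The handle is held on both flats, and the dial is clear and still points at two dots (310,315). Next I'll lift straight up.

```bash
python3 - <<'E'
from h import *
for z,v in((187,40),(240,90),(300,120)):
    print(movel([487,-162.8,z],max_speed=v,guard=20),end=' ');s=read_state();print(round(s['time'],2),round(s['finger_gap'],1),s['ft_force'].round(1),s['eef_pos'].round(1))
snap('scene','7');snap('wrist','7')
c=load('scene7');cv2.imwrite('pics/s7.png',cv2.resize(c['image'][40:260,215:395],None,fx=3,fy=2.7,interpolation=cv2.INTER_CUBIC))
E
```

```text
False 12.03 39.6 [-0.4  0.  -2.2] [ 486.9 -162.9  187. ]
False 12.78 39.8 [ 0.1  0.1 -2.7] [ 486.8 -162.8  239.6]
False 13.43 39.6 [-0.7 -0.8 -1.8] [ 486.7 -162.8  299.2]
```

View pics/s7.png

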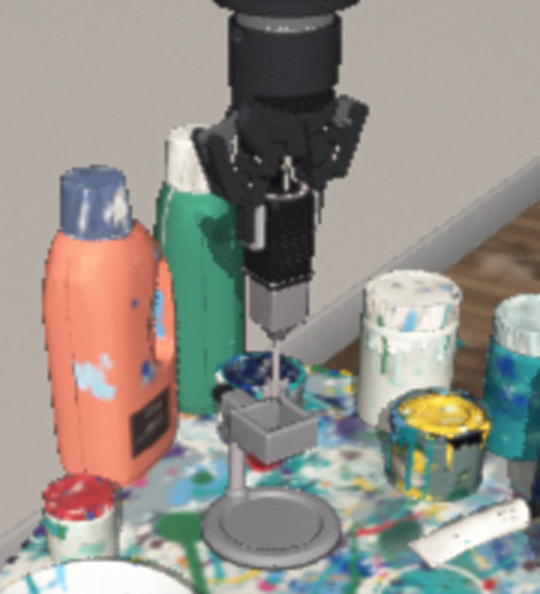

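View pics/wrist7.png

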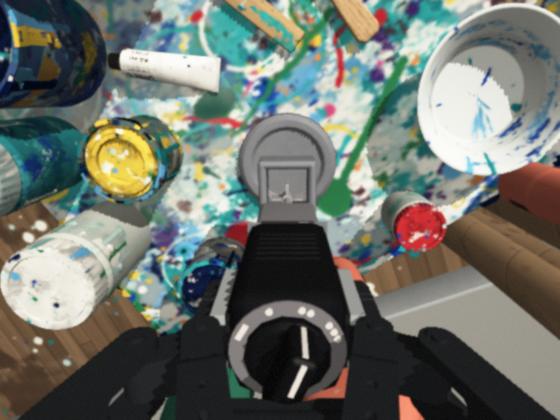

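The mixer is clear of the collar (tip at about (275,395) in the crop) and the dial is still on two dots. Next I'll swing to the slant high above the bowl, then lower.

```bash
python3 - <<'E'
from h import *
k=2**-.5
z=np.array([0,k,-k]);x=np.array([1.,0,0]);F=np.c_[x,np.cross(z,x),z]
tcp=lambda h:np.array([494,70,h])-z*140
print(F,tcp(104))
movel([487,-162.8,340],max_speed=120)
print(movel(tcp(200),F,max_speed=55,guard=30),read_state()['eef_pos'].round(1),read_state()['time'])
print(movel(tcp(104),max_speed=60,guard=15))
wait(.5);s=read_state();print(s['time'],s['finger_gap'],s['ft_force'].round(1),s['eef_pos'].round(1),s['tool_rot'].round(3),np.abs(s['qvel']).max())
for n in('scene','top','wrist'):snap(n,'8')
E
```

```text
[[ 1.          0.          0.        ]
 [ 0.         -0.70710678  0.70710678]
 [ 0.         -0.70710678 -0.70710678]] [494.         -28.99494937 202.99494937]
False [494.1 -29.  299.1] 16.7083
False
18.9583 39.22801364913656 [-0.1  0.8 -1.7] [494. -29. 203.] [[ 1.    -0.     0.   ]
 [-0.    -0.707  0.707]
 [-0.    -0.707 -0.707]] 0.001083208698152315
```

View pics/scene8.png

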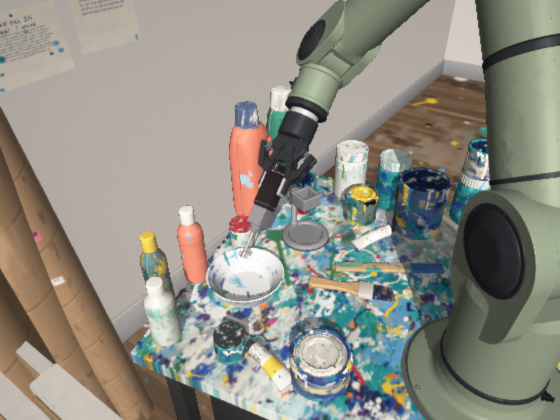

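View pics/top8.png

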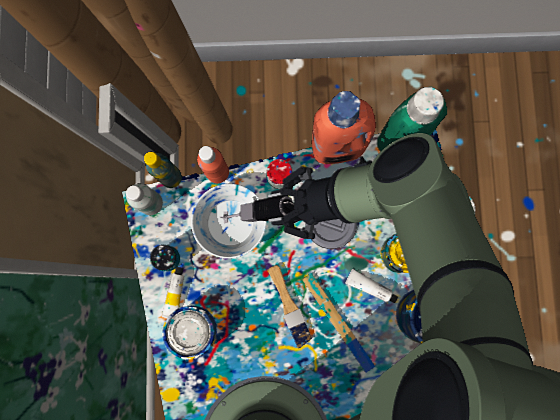

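View pics/wrist8.png

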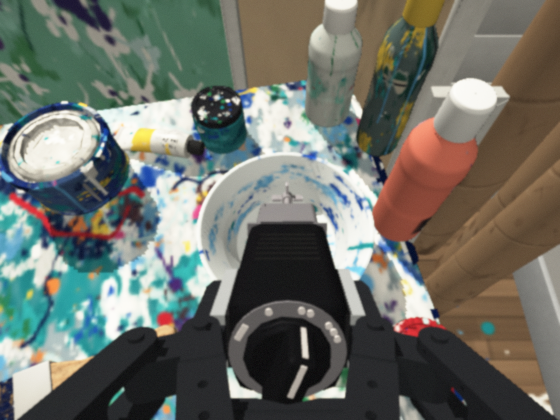

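Dial is still on two dots, the bowl hasn't moved, and the paddle tip shows near (226,216) in top and (246,252) in scene. I'll triangulate it across the two views.

```bash
python3 - <<'E'
from h import *
a=load('top8');b=load('scene8')
for n,c,(u,v) in(('t',a,(226,216)),('s',b,(246,250))):
    print(n,proj(c,[494,70,104]),proj(c,[494,75,99]))
    cv2.imwrite(f'pics/{n}8c.png',cv2.resize(c['image'][v-45:v+45,u-50:u+50],None,fx=6,fy=6,interpolation=cv2.INTER_CUBIC))
    print(u-50,v-45)
o=load('top0');df=cv2.absdiff(o['image'],a['image']).max(2)
print('rim ok diff left half',df[185:255,190:212].mean(), 'scene bowl',cv2.absdiff(load('scene0')['image'],b['image']).max(2)[265:305,205:290].mean())
E
```

```text
t (225.88605314256887, 216.9847832056304) (223.8306390385051, 217.34703933402577)
176 171
s (242.98066570598195, 254.21878905574638) (241.62212479146945, 257.3279876783575)
196 205
rim ok diff left half 11.522077922077923 scene bowl 5.8629411764705885
```

View pics/t8c.png

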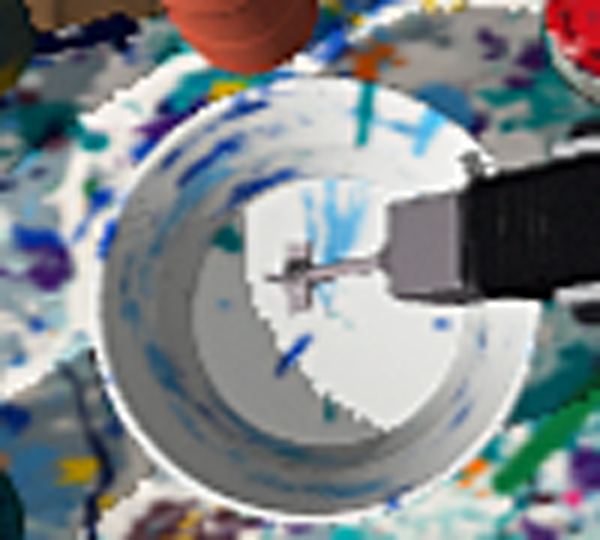

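View pics/s8c.png

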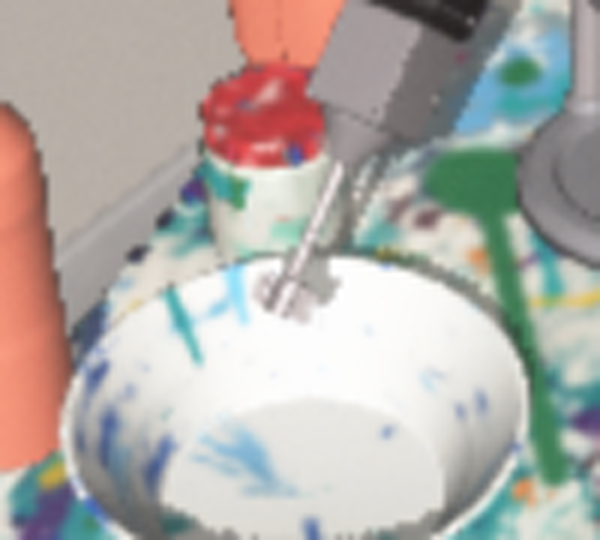

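Both views agree with the prediction to within 1 px. Paddle is at (225.4,216.8) in top (expected (225.9,217.0)) and (243.8,253.7) in scene (expected (243.0,254.2)). The bowl rim is unmoved, so I'm handing in.

```bash
python3 - <<'E'
from h import *
s=read_state();print(s['time'],s['finger_gap'],np.abs(s['qvel']).max())
print(finish_job())
E
```

```text
19.1083 39.132836025139596 0.0023795680664156975
the job is handed in; nothing more can be done
None
```

The mixer is held still over the bowl with its dial on two dots, and the job is handed in at about 19 s.

**Dial:** I turned it 40° clockwise to the two-dot mark while the mixer stood in the stand. After I let go, the wrist picture showed the pointer still on two dots. It was also there after the lift and in the final pose.

**Lift and slant:** I gripped the handle from above and drew the mixer straight up until it cleared the collar. It now leans 45° with the paddle down.

**Position:** The paddle's middle is at about (494, 70, 104) mm. My bowl centre estimate was (494, 70), so the paddle is over the middle, with its lowest edge about 38 mm above the rim. Both cameras put the paddle within 1 pixel of where it should be.

**Last checks:** The gripper still held the handle (about 39 mm gap) and the arm was at rest. The bowl had not moved in the pictures, and the tins and pots looked to be where they were, though I did not measure those.

**One difference from the description:** the dial was already at the one-dot mark when I first looked, not between off and one dot.

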